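Load the cell tester: holder and tube magazine

ROBOT

A 6-joint arm with a two-finger parallel gripper is mounted at the origin on the work surface. World frame = base frame: x ahead of the robot, y to its left, z up, the work surface at z = 0. Lengths are in mm, angles in degrees, forces in N, time in s.
With the tool pointing down it reaches from about 300 to 850 mm from the base axis. Payload 4.2 kg.
Tool frame: the origin (TCP) lies midway between the tips of the shut fingers; the grasp point (between the pads) lies 19 mm behind it; z points along the fingers, y is the line along which they close (so a half turn about z gives the same grasp; the last joint's range is limited). The gripper opens to 91 mm and grips with 3 to 60 N. Pads are 32 mm wide; open, the fingers measure 118 mm over their backs; the gripper's body (76 mm by 178 mm) begins 60 mm behind the grasp point.
Start: joints at [-71.448, 18.312, 89.639, -0, 72.044, -1.146], TCP at [193.817, -541.367, 213.976] pointing down, gripper open.
Joint ranges: [-177.97, 177.97], [-48.28, 115.42], [12.27, 149.76], [-77.06, 257.06], [2.81, 150.46], [-146.56, 146.56]. Speed limits (degrees/s): [147.25, 147.25, 180, 180, 180, 180].

INTERFACE

Orientations are given as [roll, pitch, yaw] about the fixed x, y, z axes, in that order (R = Rz(yaw) Ry(pitch) Rx(roll)).
In Python, from workcell import state, grab_frame, camera_model, job_done gives the robot as it stands.
- The arm moves only by the shell command python3 -m pendant FILE [OPENING] [FORCE], which reads ROWS from the file FILE. ROWS is a JSON list of rows, 1 to 8 of them, each an object with the fields pos (a list: dx, dy, dz in shares of the most that a row can go, 1 being 50 mm), rot (a list: a rotation vector rx, ry, rz in a scale on which 1.0 is 360 degrees); a field left out counts as zero; each row shifts and turns the commanded pose from where the row before left it, along the tool's axes as they then stand; what a row does not reach is not made up. A row lasts 1/10 s, in which the tool goes at most 50 mm and 8.59 degrees, less where a joint would pass 70% of its speed; a pose out of reach is approached as far as the arm can. OPENING is the finger opening in mm, set as the command begins (- or left out keeps the last). The fingers move at their own pace and stop on an object; FORCE is the grip in N (left out, the last holds). Time passes only in rows, so rows that do not move let the fingers close. It prints the time, the measured TCP pose, the force, the opening and the grip force at its end. Shift and turn numbers lie between -1 and 1, and a call with a number outside is refused. Input that does not fit is refused with a message, and nothing moves.
- state(): the state, without advancing time (a new reading comes with each control period).
- grab_frame(name): name is "side" or "top" or "wrist"; returns the picture (420x560x3 uint8, blue, green, red); there is no depth.
- camera_model(name): a dict with "fx", "fy", "cx", "cy" (pixels), "T" (4x4, takes a point from camera to world coordinates). Camera axes: x right, y up, looking along -z (the intrinsics and any distortion apply to the point x, -y, -z); pixel columns grow to the right and rows downward; lengths in mm; the calibration is good to about 2 mm. The wrist camera is an equidistant fisheye: a pixel r from the principal point sees the ray r / f radians off the axis. A picture is of the moment at which its call begins: read the wrist's pose just before it. camera_model takes no time and is no camera call; for the wrist camera it gives the pose at the moment of the call.
- job_done(): hands the job in; it is judged then, once.
The state is a dict: "time_s": time; "qpos": joint angles; "qvel": joint speeds; "effort": joint torques, N m; "ee_pos": TCP position; "ee_rot": TCP orientation; "force": force on the tool from outside, world axes, zero at the start; "torque": the same for the moment, N m; "gripper_width": finger opening in mm; "gripper_force": force on a finger pad.
Only numpy, scipy, OpenCV 4.12 (cv2) and the standard library are available. Lean on these libraries where they do the work, as an engineer would, in place of code of your own. Each camera call takes 0.05 s, during which the arm holds its last target. There are 200 camera calls.

TASK

Load the fat cells for the next test run: stand one fat tall cell, button up, in each of the three bays of the black holder. Put the fat short cell into the clear tube magazine and then the brass follower weight on top of it, knob up. The two slim cells do not belong to this run: leave them standing where they are, and let go of everything.

Things in the scene. Friction and masses are not known exactly. Their poses are not given: they have to be found in the camera images.
- tall_a: fat tall battery cell, blue sleeve with a white top ring and steel button: an upright cylinder 26 mm across, 65 mm high, about 92 g. Stands on the bench, button up. Origin at the centre of its underside, z up along it. The three fat tall cells are alike and interchangeable.
- tall_b: fat tall battery cell, blue sleeve with a white top ring and steel button: an upright cylinder 26 mm across, 65 mm high, about 92 g. Stands on the bench, button up. Origin at the centre of its underside, z up along it. The three fat tall cells are alike and interchangeable.
- tall_c: fat tall battery cell, blue sleeve with a white top ring and steel button: an upright cylinder 26 mm across, 65 mm high, about 92 g. Stands on the bench, button up. Origin at the centre of its underside, z up along it. The three fat tall cells are alike and interchangeable.
- short: fat short battery cell, same blue sleeve: upright cylinder 26 mm across, 35 mm high, about 50 g, button up. Origin at the centre of its underside, z up along it. It goes first into the tube.
- follower: brass follower weight: a disc 26 mm across and 15 mm high with a round knob stem 12 mm across and 25 mm long standing on its centre (40 mm high in all), about 80 g. Stands on the bench, stem up. Origin at the centre of its underside, z up along the stem.
- slim_tall: slim tall cell, a look-alike to be left alone: blue upright cylinder 18 mm across, 65 mm high, about 46 g. Origin at the centre of its underside.
- slim_short: slim short cell, a look-alike to be left alone: blue upright cylinder 18 mm across, 35 mm high, about 25 g. Origin at the centre of its underside.
- holder: black open-topped plastic holder, fixed: 54 mm (its x) by 150 mm (its y), 28 mm high, walls, dividers and floor 6 mm thick. Three square bays in a row along its y, 42 x 42 mm inside, floor 6 mm above the bench, flat steel clips on the walls. Origin: centre of its underside; bay centres at y = -48, 0, +48 mm, x = 0 in its frame.
- tube: clear upright tube on a 90 x 90 x 8 mm aluminium plate, fixed. Bore 33 mm, inner floor 12 mm above the bench; from 60 mm up it flares to a funnel mouth 52 mm wide inside (58 outside), rim 72 mm above the bench. Parts let go in the bore slide down. Loaded, the follower's underside lies at 47 mm, its stem 15 mm above the rim. Origin: centre of the underside, on the tube's axis, z up.

How it is judged (in metres and radians):
At the end, for the whole second after the job is handed in: Each bay: a fat tall cell standing on the floor, within 12 mm of bay centre per axis, lean < 0.15 rad. Tube: short cell on the floor, follower on it, within 9 mm of axis, lean < 0.2, heights within 5 mm. Slim cells within 20 mm of their start, lean < 0.15. All released, under 0.02 m/s (((x of tall_a in the frame of holder between -0.012 and 0.012 m and y of tall_a in the frame of holder between -0.06 and -0.036 m and z of tall_a in the frame of holder below 0.011 m and angle between tall_a's own z axis and vertical below 0.15 rad) or (x of tall_b in the frame of holder between -0.012 and 0.012 m and y of tall_b in the frame of holder between -0.06 and -0.036 m and z of tall_b in the frame of holder below 0.011 m and angle between tall_b's own z axis and vertical below 0.15 rad) or (x of tall_c in the frame of holder between -0.012 and 0.012 m and y of tall_c in the frame of holder between -0.06 and -0.036 m and z of tall_c in the frame of holder below 0.011 m and angle between tall_c's own z axis and vertical below 0.15 rad)) and ((x of tall_a in the frame of holder between -0.012 and 0.012 m and y of tall_a in the frame of holder between -0.012 and 0.012 m and z of tall_a in the frame of holder below 0.011 m and angle between tall_a's own z axis and vertical below 0.15 rad) or (x of tall_b in the frame of holder between -0.012 and 0.012 m and y of tall_b in the frame of holder between -0.012 and 0.012 m and z of tall_b in the frame of holder below 0.011 m and angle between tall_b's own z axis and vertical below 0.15 rad) or (x of tall_c in the frame of holder between -0.012 and 0.012 m and y of tall_c in the frame of holder between -0.012 and 0.012 m and z of tall_c in the frame of holder below 0.011 m and angle between tall_c's own z axis and vertical below 0.15 rad)) and ((x of tall_a in the frame of holder between -0.012 and 0.012 m and y of tall_a in the frame of holder between 0.036 and 0.06 m and z of tall_a in the frame of holder below 0.011 m and angle between tall_a's own z axis and vertical below 0.15 rad) or (x of tall_b in the frame of holder between -0.012 and 0.012 m and y of tall_b in the frame of holder between 0.036 and 0.06 m and z of tall_b in the frame of holder below 0.011 m and angle between tall_b's own z axis and vertical below 0.15 rad) or (x of tall_c in the frame of holder between -0.012 and 0.012 m and y of tall_c in the frame of holder between 0.036 and 0.06 m and z of tall_c in the frame of holder below 0.011 m and angle between tall_c's own z axis and vertical below 0.15 rad)) and horizontal distance between each of short, follower and tube below 0.009 m and z of short in the frame of tube between 0.007 and 0.017 m and angle between each of short, follower's own z axis and vertical below 0.2 rad and z of follower in the frame of tube between 0.042 and 0.052 m and distance of each of slim_tall, slim_short from where it was at the start of the episode below 0.02 m and angle between each of slim_tall, slim_short's own z axis and vertical below 0.15 rad and linear speed of each of tall_a, tall_b, tall_c, short, follower below 0.02 m/s); the robot touches nothing.
It fails at once if a slim cell is shifted by more than 20 mm or tipped over (distance of any of slim_tall, slim_short from where it was at the start of the episode above 0.02 m or angle between any of slim_tall, slim_short's own z axis and vertical above 0.5 rad).
It also fails if it takes over 99 s, if anything falls off the work surface, if the arm or the gripper's body presses on something with over 40 N, if the wrist force passes 120 N, or if a joint passes its speed limit or range.

## Working session

There is one attempt and no reset: what is moved stays moved. The work goes in short steps, Python scripts to look and compute and a shell command to move; the robot and the scene stay as the last step left them, time stands still between calls to the robot, and variables do not carry over. Pictures are saved under pics/ and viewed, at most 14 in all, crops included, and the job is handed in when it is done.

```bash
mkdir -p pics; ls; python3 - <<'E'
from workcell import *
import cv2
print(state())
for n in("side","top"):
    cv2.imwrite(f"pics/{n}0.png",grab_frame(n)); print(n,camera_model(n))
E
```

```text
pics
{'time_s': 0.0, 'qpos': array([-7.14487376e+01,  1.83519350e+01,  8.97062528e+01,  1.06971210e-03,
        7.20437718e+01, -1.14515651e+00]), 'qvel': array([ 0.09257246,  0.05775749,  0.00305433,  0.01568187,  0.03168264,
       -0.01300909]), 'effort': array([ 1.39592303e-03, -4.12456834e+01, -2.31975800e+01,  7.30003905e-02,
        4.57438873e-02, -1.51195741e-04]), 'ee_pos': array([ 193.64900209, -540.8747464 ,  213.1183759 ]), 'ee_rot': array([-1.79898081e+02, -3.05452071e-03,  1.96960855e+01]), 'force': array([-0.4991586 ,  0.24351653, -0.1334977 ]), 'torque': array([-0.03072287,  0.04334242,  0.04556152]), 'gripper_force': 0.0, 'gripper_width': 91.07269213139124}
side {'fx': 443.60024781467666, 'fy': 443.60024781467666, 'cx': 282.686284819569, 'cy': 214.71553072212257, 'T': array([[ 9.79099664e-01,  1.13683044e-01, -1.68641673e-01,
         4.38712304e+02],
       [-2.03241196e-01,  5.77651225e-01, -7.90577054e-01,
        -6.96029495e+02],
       [ 7.54086327e-03,  8.08328663e-01,  5.88683198e-01,
         5.66195024e+02],
       [ 0.00000000e+00,  0.00000000e+00,  0.00000000e+00,
         1.00000000e+00]])}
top {'fx': 467.9850799128146, 'fy': 467.9850799128146, 'cx': 276.85362572970774, 'cy': 202.68071388455533, 'T': array([[ 6.56885159e-03,  9.94831523e-01, -1.01326651e-01,
         4.74875056e+02],
       [-9.99927165e-01,  5.50873716e-03, -1.07386137e-02,
        -1.08518496e+01],
       [-1.01249295e-02,  1.01389811e-01,  9.94795251e-01,
         9.97703561e+02],
       [ 0.00000000e+00,  0.00000000e+00,  0.00000000e+00,
         1.00000000e+00]])}
```

View pics/top0.png

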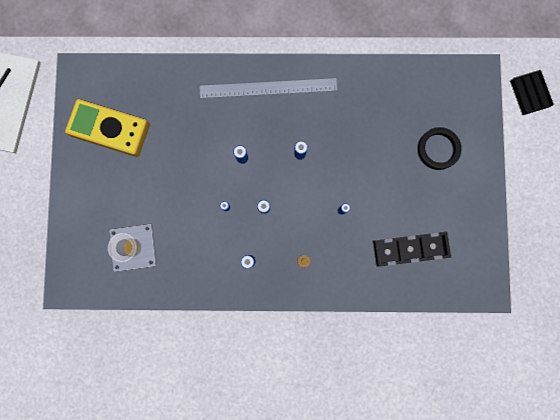

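View pics/side0.png

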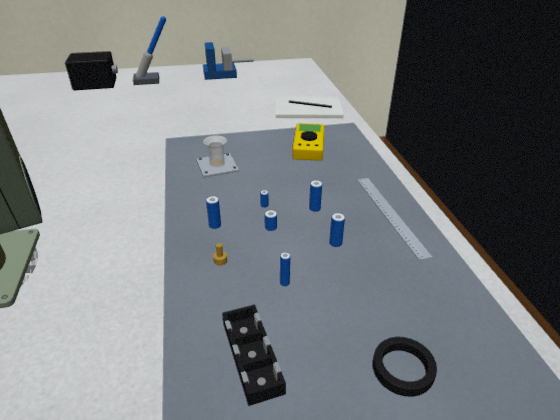

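The top view shows fat tall cells at about (240,152), (301,147) and (247,261), the short fat cell at (264,206), the slims at (224,206) and (345,208), the follower at (304,261), the tube at (124,247) and the holder at (411,249). The side view agrees: talls (213,212), (316,196), (337,230), short (270,220), follower (220,255). I'll enlarge both.

```bash
python3 - <<'E'
import cv2
t=cv2.imread("pics/top0.png")[130:280,95:460]; cv2.imwrite("pics/tc.png",cv2.resize(t,None,fx=2.19,fy=2.19,interpolation=cv2.INTER_CUBIC)) 
s=cv2.imread("pics/side0.png")[125:405,155:355]; cv2.imwrite("pics/sc.png",cv2.resize(s,None,fx=2,fy=2,interpolation=cv2.INTER_CUBIC))
E
```

```text
(no output)
```

View pics/tc.png

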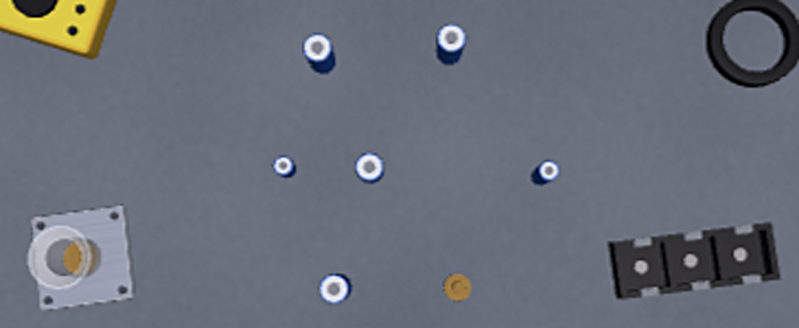

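View pics/sc.png

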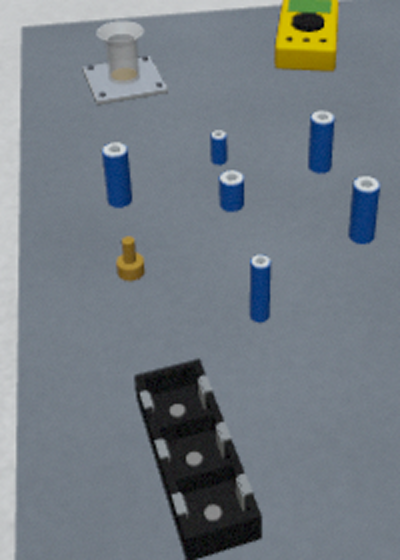

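The enlargements show ring centres, bay floor dots and the tube mouth clearly; I triangulate from those.

```bash
cat > h.py <<'E'
import numpy as np
from workcell import *
M={n:camera_model(n) for n in("side","top")}
def ray(n,u,v):
    m=M[n]; d=m["T"][:3,:3]@np.array([(u-m["cx"])/m["fx"],-(v-m["cy"])/m["fy"],-1]); return m["T"][:3,3],d/np.linalg.norm(d)
def atz(n,u,v,z):
    o,d=ray(n,u,v); return o+d*(z-o[2])/d[2]
def tri(a,b):
    A=[];c=[]
    for o,d in(a,b):
        P=np.eye(3)-np.outer(d,d);A.append(P);c.append(P@o)
    x=np.linalg.solve(sum(A),sum(c)); return x,[np.linalg.norm(P@x-q) for P,q in zip(A,c)]
E
python3 - <<'E'
from h import *
np.set_printoptions(precision=1,suppress=True)
T=lambda p:(p[0]/2.19+95-.27,p[1]/2.19+130-.27)
S=lambda p:(p[0]/2+155-.25,p[1]/2+125-.25)
L=dict(t1=((317,47),(323,117),65),t2=((451,38),(366,183),65),t3=((334,289),(116,149),65),short=((369,167),(232,177),35),sl_s=((283,166),(219,134),35),sl_t=((548,171),(261,261),65),
 bayL=((641,267),(177,410),6),bayM=((691,261),(194,458),6),bayR=((740,254),(213,512),6),mouth=((59,257),(120,31),72),stem=((458,285),(128,240),40))
for k,(a,b,z) in L.items():
    x,e=tri(ray("top",*T(a)),ray("side",*S(b)))
    print(k,x,e[0],atz("top",*T(a),z)[:2],atz("side",*S(b),z)[:2])
print("plate",atz("top",*T((82,258.7)),8))
E
```

```text
t1 [675.2  75.7  64.3] 0.6279079667758292 [674.4  75.7] [675.5  74.7]
t2 [684.  -48.4  65.1] 0.574978707137292 [683.4 -48.3] [684.7 -48.2]
t3 [453.6  57.   64.4] 1.4423107319763888 [452.1  57.1] [455.  56.]
short [567.   27.6  34.6] 1.0665750730703656 [565.9  27.7] [568.  27.]
sl_s [567.5 108.9  34.9] 1.1228231635383739 [566.4 109. ] [568.6 108.7]
sl_t [ 561.7 -137.3   63.7] 1.2914749771911727 [ 560.3 -136.9] [ 562.7 -138.8]
bayL [ 474.5 -233.5    5.4] 0.8096555274990408 [ 473.7 -233.3] [ 475.3 -234.1]
bayM [ 480.7 -281.4    6.1] 1.0088622115424422 [ 479.7 -281.3] [ 481.7 -281.3]
bayR [ 487.5 -328.6    5.5] 0.7614237167603151 [ 486.7 -328.4] [ 488.2 -329. ]
mouth [479.6 305.5  71.1] 0.3077498627712856 [479.3 305.2] [479.8 303.7]
stem [455.5 -56.2  38. ] 0.5015863325985178 [456.  -56.1] [454.9 -58.6]
plate [478.1 304.7   8. ]
```

The rows are not in the units I measure in: shifts go in shares of 50 mm and turns go in shares of 360 degrees. I convert before sending: -8.5 degrees is -0.0236.

```bash
cat > go.py <<'E'
import sys,numpy as np
from scipy.spatial.transform import Rotation as Ro
from workcell import state
s=state(); R=Ro.from_euler("xyz",s["ee_rot"],degrees=True); v=list(map(float,sys.argv[1:]))
d=R.inv().apply(np.array(v[:3])-s["ee_pos"]); yaw=v[3] if len(v)>3 else 98
r=(R.inv()*Ro.from_euler("xyz",[180,0,yaw],degrees=True)).as_rotvec(degrees=True)
print("delta tool",d.round(1),"rotvec",r.round(1),"w",round(s["gripper_width"],1),"t",s["time_s"])
E
echo '[{"rot": [0,0,-0.0236]},{"rot": [0,0,-0.0236]},{"rot": [0,0,-0.0236]},{"rot": [0,0,-0.0236]},{"rot": [0,0,-0.0236]},{"rot": [0,0,-0.0236]},{"rot": [0,0,-0.0236]},{"rot": [0,0,-0.0236]}]' > mv.in && python3 -m pendant mv.in 60 15
echo '[{"rot": [0,0,-0.0139]},{"rot": [0,0,-0.0147]},{}]' > mv.in && python3 -m pendant mv.in; python3 go.py 684 -48.3 110
```

```text
time_s: 0.9
ee_pos: [193.7, -541.1, 213.5]
ee_rot: [-180.0, -0.1, 88.1]
force: [0.1, 0.0, 0.2]
gripper_width: 60.1
gripper_force: 0.0
time_s: 1.2
ee_pos: [193.7, -541.1, 213.5]
ee_rot: [-180.0, -0.0, 98.0]
force: [-0.1, 0.1, 0.7]
gripper_width: 59.7
gripper_force: 0.0
delta tool [419.8 554.  103.8] rotvec [-0. -0. -0.] w 59.7 t 1.2
```

To row units: 37 mm is 0.74, 28 mm is 0.56.

```bash
echo '[{"pos": [0.56,0.74,0.14]},{"pos": [0.56,0.74,0.14]},{"pos": [0.56,0.74,0.14]},{"pos": [0.56,0.74,0.14]},{"pos": [0.56,0.74,0.14]},{"pos": [0.56,0.74,0.14]},{"pos": [0.56,0.74,0.14]},{"pos": [0.56,0.74,0.14]}]' > mv.in && python3 -m pendant mv.in >/dev/null
echo '[{"pos": [0.56,0.74,0.14]},{"pos": [0.56,0.74,0.14]},{"pos": [0.56,0.74,0.14]},{"pos": [0.56,0.74,0.14]},{"pos": [0.56,0.74,0.14]},{"pos": [0.56,0.74,0.14]},{"pos": [0.56,0.74,0.14]},{}]' > mv.in && python3 -m pendant mv.in; python3 go.py 684 -48.3 29
python3 - <<'E'
from workcell import *
import cv2
cv2.imwrite("pics/w1.png",grab_frame("wrist")); print(camera_model("wrist"))
E
```

```text
time_s: 2.8
ee_pos: [687.8, -43.5, 106.7]
ee_rot: [180.0, -0.1, 98.1]
force: [-0.5, -0.4, -0.6]
gripper_width: 60.2
gripper_force: 0.0
delta tool [-4.3 -4.4 77.7] rotvec [ 0.  -0.1  0.1] w 60.2 t 2.8
{'fx': 325.19226210127806, 'fy': 325.19226210127806, 'cx': 283.3332190745204, 'cy': 210.121189664997, 'T': array([[ 9.89917773e-01, -1.38044892e-01, -3.17239768e-02,
         6.77536925e+02],
       [ 1.41637440e-01,  9.62706360e-01,  2.30510954e-01,
         1.90909855e+01],
       [-1.27998540e-03, -2.32680193e-01,  9.72552461e-01,
         2.77962637e+02],
       [ 0.00000000e+00,  0.00000000e+00,  0.00000000e+00,
         1.00000000e+00]])}
```

View pics/w1.png

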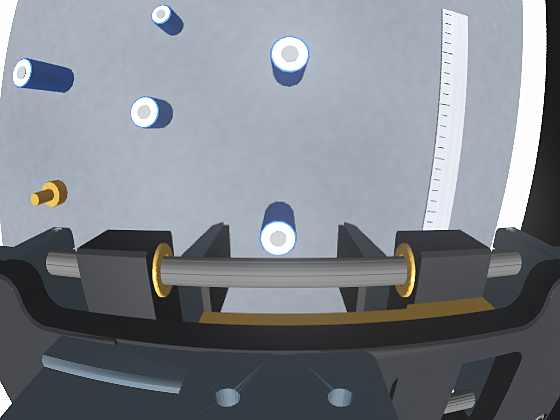

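The wrist view has the target cell at (278,238), between the open fingers, and t1 at (290,55), as expected.

To row units: -4 mm is -0.08.

```bash
echo '[{"pos": [-0.08,-0.08,0]},{},{}]' > mv.in && python3 -m pendant mv.in >/dev/null; python3 go.py 684 -48.3 29
```

```text
delta tool [ 5.5  4.  80.5] rotvec [ 0.   0.  -0.1] w 60.2 t 3.15
```

To row units: 25 mm is 0.5, 15 mm is 0.3.

```bash
echo '[{"pos": [0.1,0.08,0.3]},{"pos": [0,0,0.5]},{"pos": [0,0,0.5]},{"pos": [0,0,0.24]},{"pos": [0,0,0.06]},{},{}]' > mv.in && python3 -m pendant mv.in ; python3 go.py 684 -48.3 29
```

```text
time_s: 3.85
ee_pos: [685.8, -47.4, 30.1]
ee_rot: [179.9, 0.0, 98.0]
force: [0.3, -1.0, 0.8]
gripper_width: 60.0
gripper_force: 0.0
delta tool [-0.7 -1.9  1.1] rotvec [ 0.1  0.  -0. ] w 60.0 t 3.85
```

To row units: -2 mm is -0.04, -1 mm is -0.02.

```bash
echo '[{"pos": [-0.02,-0.04,0.02]},{},{},{},{},{}]' > mv.in && python3 -m pendant mv.in 15 25|tail -2;  echo '[{"pos": [0,0,-0.2]},{"pos": [0,0,-0.5]},{"pos": [0,0,-0.7]},{"pos": [0,0,-0.5]},{"pos": [0,0,-0.1]},{},{}]' > mv.in && python3 -m pendant mv.in; python3 go.py 487.5 -328.7 128 97.8
```

```text
gripper_width: 25.5
gripper_force: 25.0
time_s: 5.15
ee_pos: [681.9, -48.4, 126.3]
ee_rot: [-179.8, -0.0, 98.0]
force: [0.1, 0.3, -0.8]
gripper_width: 25.5
gripper_force: 25.0
delta tool [-250.5 -231.5   -1.2] rotvec [-0.2 -0.   0.2] w 25.5 t 5.15
```

To row units: -34 mm is -0.68, -31 mm is -0.62.

```bash
echo '[{"pos": [-0.3,-0.28,0]},{"pos": [-0.6,-0.56,0]},{"pos": [-0.68,-0.62,0]},{"pos": [-0.68,-0.62,0]},{"pos": [-0.68,-0.62,0]},{"pos": [-0.68,-0.62,0]},{"pos": [-0.6,-0.56,0]},{"pos": [-0.44,-0.4,0]}]' > mv.in && python3 -m pendant mv.in >/dev/null; echo '[{"pos": [-0.24,-0.24,0]},{"pos": [-0.1,-0.1,0]},{},{},{}]' > mv.in && python3 -m pendant mv.in;python3 go.py 487.5 -328.7 37 97.8
```

```text
time_s: 6.45
ee_pos: [489.8, -327.1, 127.8]
ee_rot: [180.0, -0.0, 98.1]
force: [0.3, -0.5, -0.6]
gripper_width: 25.3
gripper_force: 25.0
delta tool [-1.3 -2.5 90.8] rotvec [ 0.  -0.   0.3] w 25.3 t 6.45
```

To row units: 25 mm is 0.5, 15 mm is 0.3.

```bash
echo '[{"pos": [-0.02,-0.05,0.3]},{"pos": [0,0,0.5]},{"pos": [0,0,0.5]},{"pos": [0,0,0.28]},{"pos": [0,0,0.14]},{"pos": [0,0,0.06]},{},{}]' > mv.in && python3 -m pendant mv.in;python3 go.py 487.5 -328.7 36 97.8
```

```text
time_s: 7.25
ee_pos: [487.4, -329.8, 39.9]
ee_rot: [179.9, 0.1, 98.0]
force: [-0.1, 0.3, -0.9]
gripper_width: 25.6
gripper_force: 25.0
delta tool [1.1 0.2 3.9] rotvec [0.1 0.1 0.2] w 25.6 t 7.25
```

To row units: 2 mm is 0.04, 1 mm is 0.02.

```bash
echo '[{"pos": [0.02,0,0.04]},{"pos": [0,0,0.04]},{},{}]' > mv.in && python3 -m pendant mv.in|grep -E "pos|force"; echo '[{},{},{},{"pos": [0,0,-0.2]},{"pos": [0,0,-0.5]},{"pos": [0,0,-0.7]},{"pos": [0,0,-0.4]},{}]' > mv.in && python3 -m pendant mv.in 50; python3 go.py 675 75.3 110
python3 - <<'E'
from workcell import *
import cv2
cv2.imwrite("pics/w2.png",grab_frame("wrist"))
E
```

```text
ee_pos: [486.5, -328.6, 35.0]
force: [-0.2, 0.3, -1.0]
gripper_force: 25.0
time_s: 8.45
ee_pos: [488.5, -329.9, 129.1]
ee_rot: [179.7, 0.3, 98.0]
force: [-0.8, -0.1, 0.3]
gripper_width: 49.6
gripper_force: 0.0
delta tool [375.4 241.   18.4] rotvec [0.3 0.3 0. ] w 49.6 t 8.45
```

View pics/w2.png

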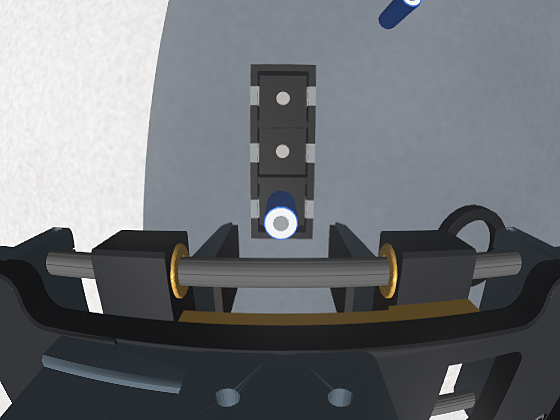

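The cell stands in the end bay at (281,222); the two empty bays are above it at (283,152) and (283,98).

To row units: 37 mm is 0.74, 24 mm is 0.48.

```bash
echo '[{"pos": [0.4,0.26,0]},{"pos": [0.74,0.48,0]},{"pos": [0.74,0.48,0]},{"pos": [0.74,0.48,0]},{"pos": [0.74,0.48,0]},{"pos": [0.74,0.48,0]},{"pos": [0.74,0.48,0]},{"pos": [0.74,0.48,0]}]' > mv.in && python3 -m pendant mv.in 60 >/dev/null; echo '[{"pos": [0.74,0.48,0]},{"pos": [0.64,0.4,0]},{"pos": [0.4,0.24,0]},{"pos": [0.16,0.08,0]},{},{},{}]' > mv.in && python3 -m pendant mv.in;python3 go.py 675 75.3 29
```

```text
time_s: 10.0
ee_pos: [672.3, 75.7, 124.7]
ee_rot: [-179.9, 0.0, 97.9]
force: [-0.8, 0.2, -0.9]
gripper_width: 60.0
gripper_force: 0.0
delta tool [-0.7  2.7 95.7] rotvec [-0.1  0.  -0.1] w 60.0 t 10.0
```

To row units: 28 mm is 0.56, 25 mm is 0.5.

```bash
echo '[{"pos": [-0.02,0.05,0.3]},{"pos": [0,0,0.5]},{"pos": [0,0,0.56]},{"pos": [0,0,0.34]},{"pos": [0,0,0.14]},{"pos": [0,0,0.06]},{},{}]' > mv.in && python3 -m pendant mv.in ; python3 go.py 675 75.3 29
```

```text
time_s: 10.8
ee_pos: [676.3, 76.6, 31.0]
ee_rot: [179.9, 0.0, 98.0]
force: [0.3, 0.3, 0.6]
gripper_width: 59.9
gripper_force: 0.0
delta tool [-1.1 -1.5  2. ] rotvec [ 0.1  0.  -0. ] w 59.9 t 10.8
```

To row units: 2 mm is 0.04, -1 mm is -0.02.

```bash
echo '[{"pos": [-0.02,-0.02,0.04]},{},{},{},{},{}]' > mv.in && python3 -m pendant mv.in 15 25|grep -E "pos|grip";  echo '[{"pos": [0,0,-0.2]},{"pos": [0,0,-0.5]},{"pos": [0,0,-0.7]},{"pos": [0,0,-0.5]},{"pos": [0,0,-0.1]},{},{}]' > mv.in && python3 -m pendant mv.in; python3 go.py 481 -281.3 128 97.8
```

```text
ee_pos: [674.8, 75.6, 28.1]
gripper_width: 25.6
gripper_force: 25.0
time_s: 12.1
ee_pos: [673.6, 75.4, 126.3]
ee_rot: [-179.8, -0.0, 98.0]
force: [0.3, -0.3, -1.4]
gripper_width: 25.9
gripper_force: 25.0
delta tool [-326.5 -240.3   -1. ] rotvec [-0.2 -0.   0.2] w 25.9 t 12.1
```

To row units: -34 mm is -0.68, -25 mm is -0.5.

```bash
echo '[{"pos": [-0.36,-0.26,0]},{"pos": [-0.68,-0.5,0]},{"pos": [-0.68,-0.5,0]},{"pos": [-0.68,-0.5,0]},{"pos": [-0.68,-0.5,0]},{"pos": [-0.68,-0.5,0]},{"pos": [-0.68,-0.5,0]},{"pos": [-0.68,-0.5,0]}]' > mv.in && python3 -m pendant mv.in >/dev/null; echo '[{"pos": [-0.68,-0.5,0]},{"pos": [-0.44,-0.32,0]},{"pos": [-0.2,-0.16,0]},{"pos": [-0.08,-0.06,0]},{},{},{}]' > mv.in && python3 -m pendant mv.in;python3 go.py 481 -281.3 36 97.8
```

```text
time_s: 13.6
ee_pos: [483.0, -279.6, 127.9]
ee_rot: [180.0, -0.0, 98.1]
force: [-0.0, 0.2, -1.1]
gripper_width: 25.4
gripper_force: 25.0
delta tool [-1.4 -2.2 91.9] rotvec [ 0.  -0.   0.3] w 25.4 t 13.6
```

To row units: 25 mm is 0.5, 15 mm is 0.3.

```bash
echo '[{"pos": [-0.02,-0.04,0.3]},{"pos": [0,0,0.5]},{"pos": [0,0,0.5]},{"pos": [0,0,0.28]},{"pos": [0,0,0.14]},{"pos": [0,0,0.08]},{},{}]' > mv.in && python3 -m pendant mv.in;python3 go.py 481 -281.3 35 97.8
```

```text
time_s: 14.4
ee_pos: [481.2, -282.1, 38.7]
ee_rot: [179.9, 0.1, 98.0]
force: [0.7, 0.7, -0.4]
gripper_width: 25.5
gripper_force: 25.0
delta tool [ 0.9 -0.1  3.7] rotvec [0.1 0.1 0.2] w 25.5 t 14.4
```

To row units: 2 mm is 0.04.

```bash
echo '[{"pos": [0,0,0.04]},{"pos": [0,0,0.04]},{},{}]' > mv.in && python3 -m pendant mv.in|grep -E "pos|force"; echo '[{},{},{},{"pos": [0,0,-0.2]},{"pos": [0,0,-0.5]},{"pos": [0,0,-0.7]},{"pos": [0,0,-0.4]},{}]' > mv.in && python3 -m pendant mv.in 50; python3 go.py 453.6 56.7 125
```

```text
ee_pos: [480.6, -282.0, 34.1]
force: [-0.4, -1.1, -0.8]
gripper_force: 25.0
time_s: 15.6
ee_pos: [482.6, -283.2, 127.9]
ee_rot: [179.6, 0.3, 98.0]
force: [-1.3, -1.1, -0.3]
gripper_width: 50.0
gripper_force: 0.0
delta tool [340.6  18.6   1.3] rotvec [ 0.4  0.3 -0. ] w 50.0 t 15.6
```

To row units: 45 mm is 0.9, 42 mm is 0.84.

```bash
echo '[{"pos": [0.4,0.02,0]},{"pos": [0.8,0.04,0]},{"pos": [0.9,0.05,0]},{"pos": [0.9,0.05,0]},{"pos": [0.9,0.05,0]},{"pos": [0.9,0.05,0]},{"pos": [0.84,0.05,0]},{"pos": [0.68,0.04,0]}]' > mv.in && python3 -m pendant mv.in 60 >/dev/null; echo '[{"pos": [0.36,0.02,0]},{"pos": [0.14,0,0]},{},{},{}]' > mv.in && python3 -m pendant mv.in;python3 go.py 453.6 56.7 29
```

```text
time_s: 16.9
ee_pos: [451.3, 57.5, 123.7]
ee_rot: [-180.0, 0.0, 97.9]
force: [-0.2, 0.2, -0.1]
gripper_width: 59.7
gripper_force: 0.0
delta tool [-1.1  2.3 94.7] rotvec [-0.   0.  -0.1] w 59.7 t 16.9
```

To row units: 28 mm is 0.56, 25 mm is 0.5.

```bash
echo '[{"pos": [-0.02,0.04,0.3]},{"pos": [0,0,0.5]},{"pos": [0,0,0.56]},{"pos": [0,0,0.34]},{"pos": [0,0,0.14]},{"pos": [0,0,0.05]},{},{}]' > mv.in && python3 -m pendant mv.in |grep pos; echo '[{},{},{},{},{},{}]' > mv.in && python3 -m pendant mv.in 15 25|grep -E "pos|grip";  echo '[{"pos": [0,0,-0.2]},{"pos": [0,0,-0.5]},{"pos": [0,0,-0.7]},{"pos": [0,0,-0.5]},{"pos": [0,0,-0.1]},{},{}]' > mv.in && python3 -m pendant mv.in; python3 go.py 474.5 -233.7 128 97.8
```

```text
ee_pos: [454.3, 57.5, 30.3]
ee_pos: [453.6, 57.6, 29.5]
gripper_width: 25.4
gripper_force: 25.0
time_s: 19.0
ee_pos: [452.5, 57.5, 128.4]
ee_rot: [-179.9, 0.0, 98.0]
force: [-0.2, 0.2, -1.3]
gripper_width: 25.5
gripper_force: 25.0
delta tool [-291.4  -18.7    0.5] rotvec [-0.1  0.   0.2] w 25.5 t 19.0
```

To row units: -42 mm is -0.84, -36 mm is -0.72.

```bash
echo '[{"pos": [-0.36,-0.02,0]},{"pos": [-0.72,-0.04,0]},{"pos": [-0.84,-0.06,0]},{"pos": [-0.84,-0.06,0]},{"pos": [-0.84,-0.06,0]},{"pos": [-0.84,-0.06,0]},{"pos": [-0.72,-0.04,0]},{"pos": [-0.4,-0.02,0]}]' > mv.in && python3 -m pendant mv.in >/dev/null; echo '[{"pos": [-0.2,-0.02,0]},{"pos": [-0.06,0,0]},{},{},{}]' > mv.in && python3 -m pendant mv.in;python3 go.py 474.5 -233.7 36 97.8
```

```text
time_s: 20.3
ee_pos: [475.1, -232.1, 129.5]
ee_rot: [-180.0, -0.0, 98.1]
force: [0.8, -0.0, -0.8]
gripper_width: 25.6
gripper_force: 25.0
delta tool [-1.5 -0.8 93.5] rotvec [-0.  -0.   0.3] w 25.6 t 20.3
```

To row units: 25 mm is 0.5, 15 mm is 0.3.

```bash
echo '[{"pos": [-0.02,-0.02,0.3]},{"pos": [0,0,0.5]},{"pos": [0,0,0.5]},{"pos": [0,0,0.28]},{"pos": [0,0,0.14]},{"pos": [0,0,0.1]},{},{}]' > mv.in && python3 -m pendant mv.in;python3 go.py 474.5 -233.7 36 97.8
```

```text
time_s: 21.1
ee_pos: [474.9, -234.5, 39.2]
ee_rot: [179.9, 0.1, 98.0]
force: [-0.4, 0.6, -1.4]
gripper_width: 25.8
gripper_force: 25.0
delta tool [ 0.9 -0.3  3.2] rotvec [0.1 0.1 0.2] w 25.8 t 21.1
```

To row units: 2 mm is 0.04, 1 mm is 0.02.

```bash
echo '[{"pos": [0,0,0.04]},{"pos": [0,0,0.02]},{},{}]' > mv.in && python3 -m pendant mv.in|grep -E "pos|force"; echo '[{},{},{},{"pos": [0,0,-0.2]},{"pos": [0,0,-0.5]},{"pos": [0,0,-0.7]},{"pos": [0,0,-0.4]},{}]' > mv.in && python3 -m pendant mv.in 50; python3 go.py 567 27.5 125
python3 - <<'E'
from workcell import *
import cv2
cv2.imwrite("pics/w3.png",grab_frame("wrist"))
E
```

```text
ee_pos: [474.4, -234.4, 35.6]
force: [-0.5, 0.6, -1.2]
gripper_force: 25.0
time_s: 22.3
ee_pos: [476.5, -235.4, 129.2]
ee_rot: [179.6, 0.3, 98.0]
force: [0.6, 0.0, -0.0]
gripper_width: 49.9
gripper_force: 0.0
delta tool [247.8 126.2   3.9] rotvec [ 0.4  0.3 -0. ] w 49.9 t 22.3
```

View pics/w3.png

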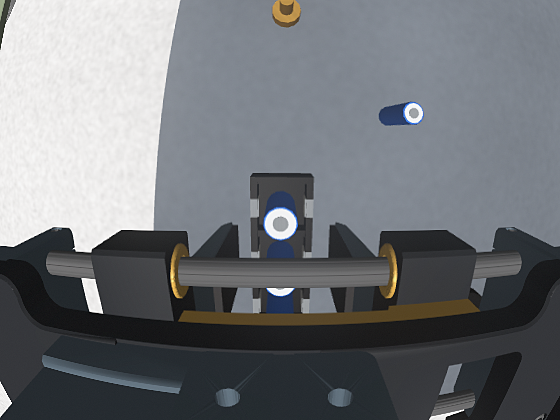

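The third cell stands upright in its bay at (281,223), the middle one behind it at (281,290). On to the short cell.

To row units: 40 mm is 0.8, 37 mm is 0.74.

```bash
echo '[{"pos": [0.32,0.16,0]},{"pos": [0.7,0.36,0]},{"pos": [0.8,0.4,0]},{"pos": [0.8,0.4,0]},{"pos": [0.8,0.4,0]},{"pos": [0.74,0.38,0]},{"pos": [0.48,0.26,0]},{"pos": [0.24,0.12,0]}]' > mv.in && python3 -m pendant mv.in 60 >/dev/null; echo '[{"pos": [0.08,0.04,0]},{},{},{}]' > mv.in && python3 -m pendant mv.in;python3 go.py 567 27.5 17
```

```text
time_s: 23.55
ee_pos: [564.2, 27.5, 125.4]
ee_rot: [-180.0, 0.0, 97.9]
force: [0.0, 0.3, -0.7]
gripper_width: 60.0
gripper_force: 0.0
delta tool [ -0.4   2.8 108.4] rotvec [-0.   0.  -0.1] w 60.0 t 23.55
```

To row units: 32 mm is 0.64, 30 mm is 0.6.

```bash
echo '[{"pos": [-0.02,0.04,0.3]},{"pos": [0,0,0.6]},{"pos": [0,0,0.64]},{"pos": [0,0,0.36]},{"pos": [0,0,0.16]},{"pos": [0,0,0.08]},{},{}]' > mv.in && python3 -m pendant mv.in |grep pos; echo '[{},{},{},{},{},{}]' > mv.in && python3 -m pendant mv.in 15 25|grep -E "pos|grip";  echo '[{"pos": [0,0,-0.2]},{"pos": [0,0,-0.5]},{"pos": [0,0,-0.7]},{"pos": [0,0,-0.5]},{"pos": [0,0,-0.3]},{},{}]' > mv.in && python3 -m pendant mv.in; python3 go.py 479 304.7 130 98
```

```text
ee_pos: [567.6, 27.9, 19.5]
ee_pos: [566.8, 28.1, 18.6]
gripper_width: 25.1
gripper_force: 25.0
time_s: 25.65
ee_pos: [566.4, 28.0, 128.4]
ee_rot: [-180.0, 0.0, 98.0]
force: [-0.3, -0.8, -0.4]
gripper_width: 25.1
gripper_force: 25.0
delta tool [286.1 -48.1  -1.6] rotvec [-0.  0. -0.] w 25.1 t 25.65
```

To row units: 42 mm is 0.84, 36 mm is 0.72.

```bash
echo '[{"pos": [0.36,-0.06,0]},{"pos": [0.72,-0.12,0]},{"pos": [0.84,-0.14,0]},{"pos": [0.84,-0.14,0]},{"pos": [0.84,-0.14,0]},{"pos": [0.84,-0.14,0]},{"pos": [0.68,-0.12,0]},{"pos": [0.36,-0.06,0]}]' > mv.in && python3 -m pendant mv.in >/dev/null; echo '[{"pos": [0.18,-0.04,0]},{"pos": [0.06,0,0]},{},{},{}]' > mv.in && python3 -m pendant mv.in;python3 go.py 479 304.7 76 98
python3 - <<'E'
from workcell import *
import cv2
cv2.imwrite("pics/w4.png",grab_frame("wrist"));cv2.imwrite("pics/s4.png",cv2.resize(grab_frame("side")[90:190,150:290],None,fx=4,fy=4,interpolation=cv2.INTER_CUBIC))
E
```

```text
time_s: 26.95
ee_pos: [479.7, 303.6, 128.3]
ee_rot: [-180.0, 0.0, 97.9]
force: [0.1, 0.0, -0.6]
gripper_width: 25.2
gripper_force: 25.0
delta tool [ 1.2 -0.6 52.3] rotvec [-0.   0.  -0.1] w 25.2 t 26.95
```

View pics/s4.png

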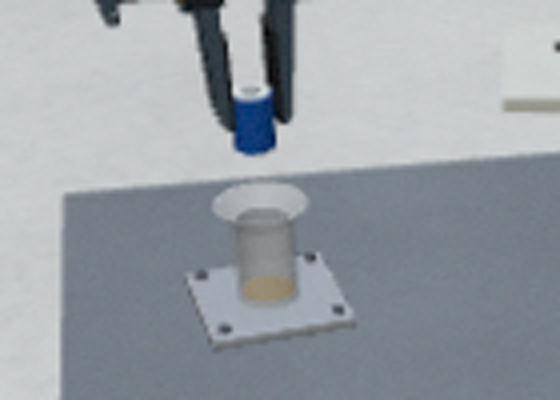

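View pics/w4.png

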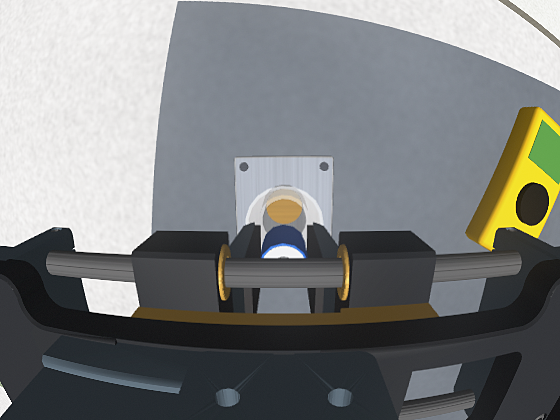

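The held cell lines up with the tube's axis: in the side view its underside is at (254,148), on the axis extrapolated from (270,288) and (261,204). In the wrist view it is centred at column 284.

To row units: 15 mm is 0.3, 12 mm is 0.24.

```bash
echo '[{"pos": [0.02,0,0.2]},{"pos": [0,0,0.3]},{"pos": [0,0,0.24]},{"pos": [0,0,0.16]},{"pos": [0,0,0.1]},{"pos": [0,0,0.04]},{},{}]' > mv.in && python3 -m pendant mv.in;python3 go.py 479 304.7 76 98
```

```text
time_s: 27.85
ee_pos: [479.6, 305.8, 76.8]
ee_rot: [179.9, -0.0, 98.0]
force: [-0.5, 0.4, -0.7]
gripper_width: 25.0
gripper_force: 25.0
delta tool [-1.  -0.7  0.8] rotvec [ 0.1 -0.   0. ] w 25.0 t 27.85
```

```bash
echo '[{"pos": [-0.02,-0.01,0.03]},{},{}]' > mv.in && python3 -m pendant mv.in|grep -E "pos|force"; echo '[{},{},{},{},{"pos": [0,0,-0.2]},{"pos": [0,0,-0.5]},{"pos": [0,0,-0.3]},{}]' > mv.in && python3 -m pendant mv.in 50; python3 go.py 455.5 -57 125
python3 - <<'E'
from workcell import *
import cv2
cv2.imwrite("pics/s5.png",cv2.resize(grab_frame("side")[90:190,150:290],None,fx=4,fy=4,interpolation=cv2.INTER_CUBIC))
E
```

```text
ee_pos: [478.9, 304.5, 75.1]
force: [-0.6, -0.0, -0.2]
gripper_force: 25.0
time_s: 28.95
ee_pos: [480.5, 305.5, 127.9]
ee_rot: [179.7, -0.1, 98.0]
force: [-0.4, 0.3, -0.0]
gripper_width: 50.1
gripper_force: 0.0
delta tool [-355.5  -75.2    1.6] rotvec [ 0.3 -0.1 -0. ] w 50.1 t 28.95
```

View pics/s5.png

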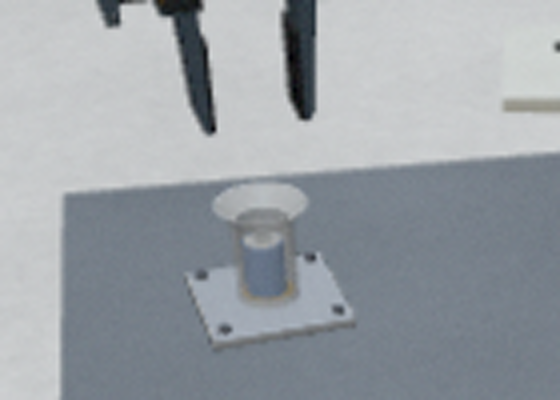

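The short cell stands upright on the tube floor, at about (264,265). Next the follower.

To row units: -45 mm is -0.9, -38 mm is -0.76.

```bash
echo '[{"pos": [-0.4,-0.08,0]},{"pos": [-0.76,-0.16,0]},{"pos": [-0.9,-0.2,0]},{"pos": [-0.9,-0.2,0]},{"pos": [-0.9,-0.2,0]},{"pos": [-0.9,-0.18,0]},{"pos": [-0.9,-0.18,0]},{"pos": [-0.76,-0.16,0]}]' > mv.in && python3 -m pendant mv.in 50 >/dev/null; echo '[{"pos": [-0.44,-0.1,0]},{"pos": [-0.2,-0.04,0]},{"pos": [-0.06,0,0]},{},{},{}]' > mv.in && python3 -m pendant mv.in;python3 go.py 455.5 -57 18
```

```text
time_s: 30.4
ee_pos: [454.2, -57.5, 124.9]
ee_rot: [-180.0, -0.0, 98.1]
force: [0.4, 0.0, 0.3]
gripper_width: 49.5
gripper_force: 0.0
delta tool [  0.3   1.3 106.9] rotvec [-0.  -0.   0.1] w 49.5 t 30.4
```

To row units: 32 mm is 0.64, 30 mm is 0.6.

```bash
echo '[{"pos": [0,0.02,0.3]},{"pos": [0,0,0.6]},{"pos": [0,0,0.64]},{"pos": [0,0,0.36]},{"pos": [0,0,0.16]},{"pos": [0,0,0.06]},{},{}]' > mv.in && python3 -m pendant mv.in |grep pos; echo '[{},{},{},{},{},{},{}]' > mv.in && python3 -m pendant mv.in 4 25|grep -E "pos|grip";  echo '[{"pos": [0,0,-0.2]},{"pos": [0,0,-0.5]},{"pos": [0,0,-0.7]},{"pos": [0,0,-0.5]},{"pos": [0,0,-0.3]},{},{}]' > mv.in && python3 -m pendant mv.in; python3 go.py 479 304.7 130 98
```

```text
ee_pos: [456.0, -58.3, 19.8]
ee_pos: [455.1, -58.3, 18.9]
gripper_width: 11.4
gripper_force: 25.0
time_s: 32.6
ee_pos: [454.8, -58.3, 128.9]
ee_rot: [180.0, 0.0, 98.0]
force: [-0.5, -0.3, -0.6]
gripper_width: 11.1
gripper_force: 25.0
delta tool [356.1  74.4  -1.1] rotvec [ 0.  0. -0.] w 11.1 t 32.6
```

To row units: 45 mm is 0.9, 38 mm is 0.76.

```bash
echo '[{"pos": [0.4,0.08,0]},{"pos": [0.76,0.16,0]},{"pos": [0.9,0.2,0]},{"pos": [0.9,0.2,0]},{"pos": [0.9,0.2,0]},{"pos": [0.9,0.18,0]},{"pos": [0.9,0.18,0]},{"pos": [0.76,0.16,0]}]' > mv.in && python3 -m pendant mv.in >/dev/null; echo '[{"pos": [0.44,0.08,0]},{"pos": [0.2,0.04,0]},{"pos": [0.06,0,0]},{},{},{}]' > mv.in && python3 -m pendant mv.in;python3 go.py 479 304.7 76 98
python3 - <<'E'
from workcell import *
import cv2
cv2.imwrite("pics/s6.png",cv2.resize(grab_frame("side")[90:190,150:290],None,fx=4,fy=4,interpolation=cv2.INTER_CUBIC))
E
```

```text
time_s: 34.0
ee_pos: [478.9, 303.3, 129.0]
ee_rot: [-180.0, 0.0, 97.9]
force: [0.7, -0.2, 0.2]
gripper_width: 11.3
gripper_force: 25.0
delta tool [ 1.4  0.3 53. ] rotvec [-0.   0.  -0.1] w 11.3 t 34.0
```

View pics/s6.png

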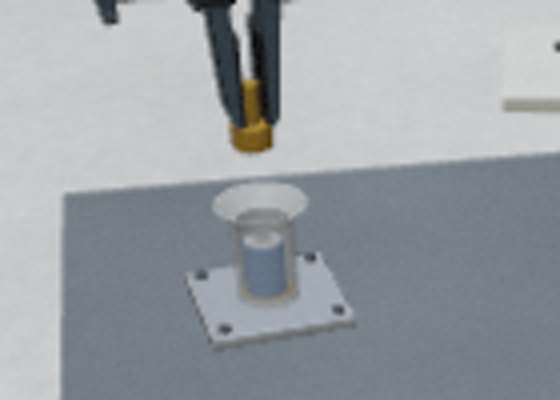

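The follower hangs upright at (252,140), within about 1 mm of the axis.

To row units: 15 mm is 0.3, 12 mm is 0.24.

```bash
echo '[{"pos": [0.02,0.02,0.2]},{"pos": [0,0,0.3]},{"pos": [0,0,0.24]},{"pos": [0,0,0.16]},{"pos": [0,0,0.1]},{"pos": [0,0,0.06]},{},{}]' > mv.in && python3 -m pendant mv.in ;python3 go.py 479.5 304.7 76 98
```

```text
time_s: 34.85
ee_pos: [480.0, 305.8, 76.3]
ee_rot: [180.0, -0.0, 98.0]
force: [0.4, -0.6, -0.8]
gripper_width: 11.1
gripper_force: 25.0
delta tool [-1.  -0.7  0.3] rotvec [ 0. -0.  0.] w 11.1 t 34.85
```

To row units: 1 mm is 0.02, -0.5 mm is -0.01.

```bash
echo '[{"pos": [-0.01,0,0.02]},{},{}]' > mv.in && python3 -m pendant mv.in|grep -E "pos|force"; echo '[{},{},{},{},{"pos": [0,0,-0.2]},{"pos": [0,0,-0.5]},{"pos": [0,0,-0.7]},{"pos": [0,0,-0.6]}]' > mv.in && python3 -m pendant mv.in 60;echo '[{"pos": [0,0,-0.6]},{"pos": [-0.8,0,-0.4]},{"pos": [-0.8,0,0]},{"pos": [-0.8,0,0]},{},{},{},{}]' > mv.in && python3 -m pendant mv.in|head -2
python3 - <<'E'
from workcell import *
import cv2,numpy as np
s=grab_frame("side"); a=cv2.resize(s[100:200,150:290],None,fx=4,fy=4,interpolation=cv2.INTER_CUBIC)[:,:450]
b=cv2.resize(s[180:405,160:340],None,fx=1.77,fy=1.77,interpolation=cv2.INTER_CUBIC)
b=cv2.resize(b,(320,400)); cv2.imwrite("pics/s7.png",np.hstack([a,b]))
E
```

```text
ee_pos: [479.9, 305.2, 75.1]
force: [0.3, 1.0, 0.3]
gripper_force: 25.0
time_s: 35.95
ee_pos: [480.0, 305.3, 177.1]
ee_rot: [179.9, -0.0, 98.0]
force: [0.5, 0.6, 0.5]
gripper_width: 60.2
gripper_force: 0.0
time_s: 36.75
ee_pos: [496.4, 187.4, 225.0]
```

View pics/s7.png

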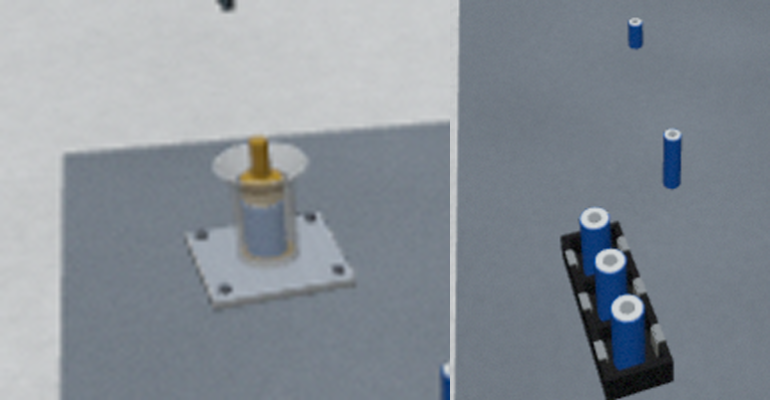

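```bash
python3 - <<'E'
from h import *
import cv2
for n in("side","top"):
    m=M[n]
    for z in(47,62,87,97):
        c=np.linalg.inv(m["T"])@np.array([479.5,305,z,1]); print(n,z,(m["cx"]-m["fx"]*c[0]/c[2]).round(1),(m["cy"]+m["fy"]*c[1]/c[2]).round(1))
s=grab_frame("side")[125:170,195:240]
t=grab_frame("top")[225:270,100:145]
cv2.imwrite("pics/f8.png",np.hstack([cv2.resize(x,(396,396),interpolation=cv2.INTER_CUBIC) for x in(s,t)]))
E
```

```text
side 47 215.4 149.1
side 62 214.9 143.7
side 87 214.1 134.4
side 97 213.7 130.7
top 47 126.0 247.1
top 62 123.5 247.0
top 87 119.2 246.9
top 97 117.4 246.9
```

View pics/f8.png

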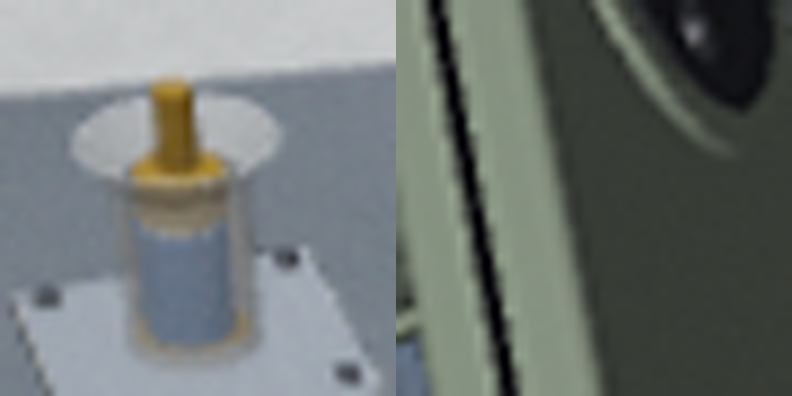

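The stem top is at side pixel (214.5,134.7), and the value expected for a seated follower (z = 87) is (214.1,134.4). So it is seated and upright. The top view is blocked by the arm.

```bash
python3 -c "
from workcell import *
print(job_done())"
```

```text
the job is handed in; nothing more can be done
None
```

I handed the job in at about 37 s with everything released: the camera views show a fat tall cell upright in each of the three bays, the short cell and follower seated in the tube, and both slim cells still standing apparently untouched; no verdict came back.

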